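Right the buffer bottle and hold the sample box open for pipetting

ROBOT

A 6-joint arm with a two-finger parallel gripper is mounted at the origin on the work surface. World frame = base frame: x ahead of the robot, y to its left, z up, the work surface at z = 0. Lengths are in mm, angles in rad, forces in N, time in s.
With the tool pointing down it reaches from about 350 to 875 mm from the base axis. Payload 4.2 kg.
Tool frame: the origin (TCP) lies midway between the tips of the shut fingers; the grasp point (between the pads) lies 19 mm behind it; z points along the fingers, y is the line along which they close (so a half turn about z gives the same grasp; the last joint's range is limited). The gripper opens to 85 mm and grips with 20 to 120 N. Pads are 22 mm wide; open, the fingers measure 114 mm over their backs; the gripper's body (76 mm by 85 mm) begins 54 mm behind the grasp point. The pads swing forward as they close: fully open they stand 13 mm farther back than shut.
Start: joints at [1.43, 0.385, 0.008, 0, -1.194, -0.259], TCP at [243.238, 575.703, 231.312] pointing down, gripper open.
Joint ranges: [-3.14, 3.14], [-1.21, 2.06], [-1.07, 1.41], [-3.16, 2.05], [-2.99, -0.16], [-3.1, 3.1]. Speed limits (rad/s): [2.79, 2.79, 3.14, 3.14, 3.14, 3.14].

INTERFACE

Orientations are given as a unit quaternion [x, y, z, w].
In Python, from bench import * gives the robot as it stands.
- The arm moves only by the tool drive_tool, never from a script. Its argument "plan" is a list that holds one entry, the list of rows, each a list of 5 numbers: the closure, from -1 (fully open) to 1 (shut), then the shift along the world's x, y, z in mm, then the turn about the world's z in degrees. A call has 1 to 20 rows; each row shifts and turns the commanded pose from where the row before left it; what a row does not reach is not made up. A row lasts 1/12 s, in which the tool goes at most 41.7 mm and 7.16 degrees, less where a joint would pass 70% of its speed; a pose out of reach is approached as far as the arm can. A call is refused whole if a number of a shift passes 41.7 or a number of a turn 7.16, either way. A call with a gripper value outside its range is refused whole. The fingers move at their own pace and stop on an object; the grip force is fixed at half the most. Time passes only in rows, so rows that do not move let the fingers close. It gives the time, the measured TCP pose, the force, the opening and the grip force at its end, in the units of the state.
- read_state(): the state, without advancing time (a new reading comes with each control period).
- get_image(name): name is "scene" or "top" or "wrist"; returns (picture, depth): 420x560x3 uint8, red, green, blue; 420x560 float32, mm along the optical axis (not along the pixel's ray), 0 where there is no reading.
- camera_model(name): a dict with "fx", "fy", "cx", "cy" (pixels), "distortion" ([k1, k2, p1, p2, k3] as OpenCV has them; the pictures are not rectified), "R" (3x3) and "t" (3): a world point X has camera coordinates R X + t; the wrist camera has in their place "mount" (4x4, takes a point from camera to tool coordinates, whose origin is the TCP and whose axes are the flange's). Camera axes: x right, y down, z forward; pixel columns grow to the right and rows downward; lengths in mm; the calibration is good to about 2 mm. A picture is of the moment at which its call begins: read the wrist's pose just before it. camera_model takes no time and is no camera call.
- job_done(): hands the job in; it is judged then, once.
The state is a dict: "clock": time; "joints": joint angles; "joint_vel": joint speeds; "joint_efforts": joint torques, N m; "position": TCP position; "ee_rot": TCP orientation; "contact_force": force on the tool from outside, world axes, zero at the start; "wrist_torque": the same for the moment, N m; "gripper_width": finger opening in mm; "grasp_force": force on a finger pad.
Only numpy, scipy, OpenCV 4.12 (cv2) and the standard library are available. Lean on these libraries where they do the work, as an engineer would, in place of code of your own. Each camera call takes 0.05 s, during which the arm holds its last target. There are 200 camera calls.

TASK

I am about to pipette buffer from the bottle into the tubes in the sample box, but the square white bottle has toppled: stand it upright in the middle of the round blue pad and let go of it. Then lift the orange hinged lid of the sample box to 45 degrees (give or take 5) and hold it there with the gripper, because it falls shut when released. Finish while still holding the lid, and leave everything else on the bench where it is.

Things in the scene. Friction and masses are not known exactly. Their poses are not given: they have to be found in the camera images.
- bottle: Square white bottle, green band, round blue cap, 0.15 to 0.3 kg, lying on a flat side, cap roughly away from the robot. Body 56 x 56 mm, 90 long; neck 30 across; cap 36 across, 22 long; 122 long in all. Origin on its long axis, 60 mm from the base; z runs from base to cap, x and y square to its sides. Origin 28 mm above the bench when lying, 64 when standing on the pad.
- pad: Round blue plastic pad, 130 mm across, 4 mm thick, fixed flat on the bench on the side of the sample box away from the bottle. Origin at the centre of its underside, z up.
- sample_box: White open-topped box fixed to the bench, 180 x 180 mm, 90 mm high, with tubes with red and blue caps inside, closed by the orange lid. Origin at the centre of its underside, z up; its x axis points from the front (handle side, turned roughly to the robot) to the hinge side, y is parallel to the hinge.
- lid (a joint): Angle of the orange lid: 0 shut, growing as the handle side rises, 0.785 at 45 degrees, stop at 1.4. The lid is a plate 196 mm (front to hinge) x 186 x 10 mm, on the box's rim and reaching 16 mm past the box's front; 0.3 to 0.45 kg; it turns freely and falls shut from any angle.
- lid_handle (a point): Grip point on the lid's black handle, an upright fin 12 mm thick (along box y), 50 long (along box x), 44 tall above the plate, 41 mm behind the lid's front edge. The point is mid length and thickness, 33 mm above the plate's top, 11 below the fin's top; shut, it is 155 mm in front of the hinge axis, 43 above it, 134 above the bench. Its axes turn with the lid; shut, they match the box's.
- lid_hinge (a point): Point in the middle of the lid's hinge axis, at the plate's underside, 90 mm behind the box's centre along the box's x and 90.5 mm above the bench. The hinge axis runs along the box's y.
- beaker: White open beaker, 68 mm across, 85 mm tall, standing at the back left. Leave it. Origin at the centre of its underside.
- tip_box: Blue box with a white top, 85 x 120 x 62 mm, at the back right. Leave it. Origin at the centre of its underside.
- jar: Small jar with red cap, 60 mm across, 75 mm tall, on the right. Leave it. Origin at the centre of its underside.
- stock_bottle: Squat amber bottle with orange cap, 66 mm across, 90 mm tall, on the left. Leave it. Origin at the centre of its underside.
Things that resemble listed ones, but are neither listed nor needed, are in the scene too. What is shaped like the bottle but pink or yellow is not meant.

How it is judged:
By the outcome, as a careful person would: the job done as asked, in the order asked, and still so for the second after the job is handed in, while the arm keeps its last pose, push and grip.
It also fails if it takes over 69 s, if anything falls off the work surface, if the arm or the gripper's body presses on something with over 40 N, if the wrist force passes 120 N, or if a joint passes its speed limit or range.

## Working session

There is one attempt and no reset: what is moved stays moved. The work goes in short steps, Python scripts to look and compute and a tool call to move; the robot and the scene stay as the last step left them, time stands still between calls to the robot, and variables do not carry over. Pictures are saved under pics/ and viewed, at most 10 in all, crops included, and the job is handed in when it is done.

Besides the shell and the picture viewer there is one more tool, called after ">>>" as name(argument=value, ...) on one line, values as JSON. drive_tool: Moves the arm, as the interface text tells. Its arguments: {"type":"object","properties":{"plan":{"type":"array"}},"required":["plan"]}

```bash
mkdir -p pics; ls; cat > h.py <<'E'
from bench import *
import numpy as np, cv2
def save(name,f):
    im,d=get_image(name); cv2.imwrite('pics/'+f+'.png',im[:,:,::-1]); np.save('pics/'+f+'.npy',d); return im,d
def world(name,d,pts):
    c=camera_model(name);K=np.array([[c['fx'],0,c['cx']],[0,c['fy'],c['cy']],[0,0,1.]])
    out=[]
    for u,v in pts:
        w=d[max(0,v-1):v+2,max(0,u-1):u+2]; w=w[w>0]; z=np.median(w) if w.size else np.nan
        n=cv2.undistortPoints(np.array([[[u,v]]],float),K,np.array(c['distortion'],float))[0,0]
        out.append(np.array(c['R']).T@(np.array([n[0]*z,n[1]*z,z])-np.array(c['t'])))
    return np.array(out)
E
python3 - <<'E'
from h import *
save('top','top0'); save('scene','sc0'); print(read_state())
E
```

```text
pics
{'clock': 0.1, 'joints': array([ 1.42957492e+00,  3.85465353e-01,  6.77415312e-03, -4.57701204e-04,
       -1.19402625e+00, -2.58616238e-01]), 'joint_vel': array([ 0.00048438, -0.00111691,  0.00383419,  0.00098257, -0.00092566,
       -0.0013182 ]), 'joint_efforts': array([-1.46345945e-05, -3.93320239e+01,  1.88926721e+01,  4.19789314e+00,
       -2.63208633e-03,  2.90934722e-06]), 'position': array([243.05783069, 575.22871269, 230.34082026]), 'ee_rot': array([ 9.80065462e-01, -1.98672398e-01, -1.56001195e-04,  9.71384415e-04]), 'contact_force': array([-0.3445455 ,  0.00745673,  0.63846777]), 'wrist_torque': array([ 0.01145913,  0.03089118, -0.049349  ]), 'grasp_force': 0.0, 'gripper_width': 85.20071483854272}
```

View pics/top0.png

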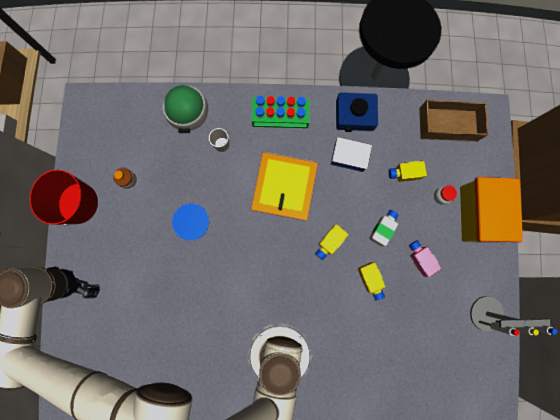

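View pics/sc0.png

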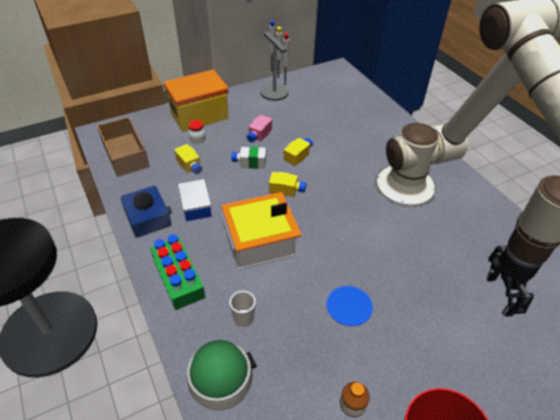

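The top view shows the target bottle (green band) at about (385,229) with its cap at (392,215), the pad at (190,222), the box at (285,187) and the handle at (281,201). The scene view agrees. The robot base is at (280,350), with x up and y to the left.

```bash
python3 - <<'E'
from h import *
np.set_printoptions(precision=1,suppress=True)
im=cv2.imread('pics/top0.png');d=np.load('pics/top0.npy')
print(world('top',d,[(385,229),(392,215),(380,238),(190,222),(281,201),(285,187)]))
def full(n,d,mask):
    v,u=np.nonzero(mask);return world(n,d,list(zip(u.tolist(),v.tolist())))
hsv=cv2.cvtColor(im,cv2.COLOR_BGR2HSV)
H,S,V=hsv[...,0].astype(int),hsv[...,1],hsv[...,2]
roi=lambda x0,x1,y0,y1:np.pad(np.ones((y1-y0,x1-x0),bool),((y0,420-y1),(x0,560-x1)))
p=full('top',d,roi(165,215,198,248)&(abs(H-110)<12)&(S>170)); q=(p.max(0)+p.min(0))/2;print('pad',p.mean(0),q,p.max(0)-p.min(0))
cap=full('top',d,roi(383,402,206,224)&(abs(H-110)<15)&(S>140));print('cap',cap.mean(0),len(cap))
b=full('top',d,roi(368,402,205,250));b=b[(b[:,2]>44)];print('bot',b.mean(0),len(b),cv2.minAreaRect(b[:,:2].astype(np.float32)))
g=full('top',d,roi(368,402,205,250)&(abs(H-70)<18)&(S>120));print('green',g.mean(0),len(g))
l=full('top',d,roi(245,325,145,225));l=l[(l[:,2]>85)&(l[:,2]<112)];print('lid',l.mean(0),len(l),cv2.minAreaRect(l[:,:2].astype(np.float32)))
f=full('top',d,roi(274,290,190,214));f=f[f[:,2]>125];print('fin',f.mean(0),len(f),cv2.minAreaRect(f[:,:2].astype(np.float32)))
c=cv2.resize(im[195:260,360:440],None,fx=5,fy=5,interpolation=2);e=cv2.resize(im[145:230,245:330],None,fx=4,fy=4,interpolation=2)
o=np.zeros((340,760,3),np.uint8);o[:325,:400]=c;o[:340,410:750]=e;cv2.imwrite('pics/cr.png',o)
E
```

```text
[[ 432.6 -342.6   55.5]
 [ 481.8 -370.2   43.6]
 [ 402.1 -325.3   56.1]
 [ 443.6  322.9    4.9]
 [ 505.5    8.3  144.5]
 [ 558.1   -3.6  101.1]]
pad [445.6 323.    3. ] [446.  324.1   3.2] [123.7 127.2   7.6]
cap [ 487.4 -375.5   35.8] 56
bot [ 428.1 -341.1   54.1] 423 ((435.8431396484375, -347.09210205078125), (54.896915435791016, 103.88763427734375), 59.0750617980957)
green [ 427.5 -339.2   51.1] 173
lid [563.7  -2.   99.1] 3324 ((566.3440551757812, -3.3387069702148438), (186.15904235839844, 203.4962921142578), 80.37370300292969)
fin [504.8   7.  141.6] 61 ((505.19140625, 6.960104942321777), (11.793768882751465, 46.991241455078125), 80.24881744384766)
```

View pics/cr.png

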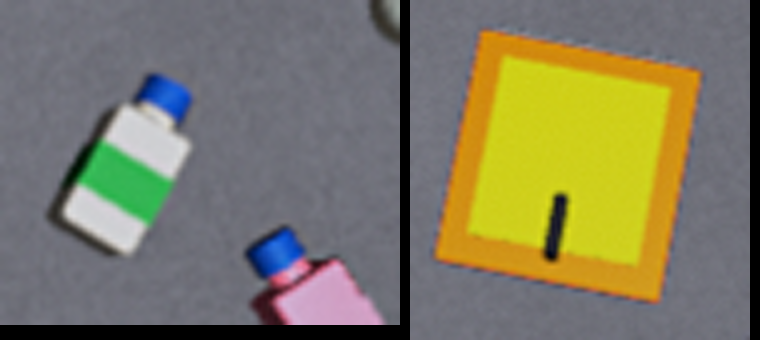

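The crop puts the cap at about (393,215) in full-picture pixels and the fin at (280–283, 194–209). The bottle axis is at about -30.5° and the box yaw about -9.7°. The sizes match: body top 55 mm wide, lid 186 mm, fin 47 × 12 mm. Next I move above the bottle.

>>> drive_tool(plan=[[[-1,9.5,-36.5,0,-0.6],[-1,9.5,-36.5,0,-0.6],[-1,9.5,-36.5,0,-0.6],[-1,9.5,-36.5,0,-0.6],[-1,9.5,-36.5,0,-0.6],[-1,9.5,-36.5,0,-0.6],[-1,9.5,-36.5,0,-0.6],[-1,9.5,-36.5,0,-0.6],[-1,9.5,-36.5,0,-0.6],[-1,9.5,-36.5,0,-0.6],[-1,9.5,-36.5,0,-0.6],[-1,9.5,-36.5,0,-0.5],[-1,9.5,-36.5,0,-0.5]]])

```text
clock: 1.18
position: [366.4, 99.3, 231.3]
ee_rot: [0.965, -0.263, 0.0, -0.0]
contact_force: [1.5, -0.2, 0.1]
gripper_width: 85.4
grasp_force: 0.0
```

>>> drive_tool(plan=[[[-1,9.5,-36.5,0,0],[-1,9.5,-36.5,0,0],[-1,9.5,-36.5,0,0],[-1,9.5,-36.5,0,0],[-1,9.5,-36.5,0,0],[-1,9.5,-36.5,0,0],[-1,9.5,-36.5,0,0],[-1,9.5,-36.5,0,0],[-1,9.5,-36.5,0,0],[-1,9.5,-36.5,0,0],[-1,9.5,-36.5,0,0],[-1,9.5,-36.5,0,0],[-1,0,0,0,0],[-1,0,0,0,0],[-1,0,0,0,0]]])

```text
clock: 2.43
position: [480.1, -336.6, 230.5]
ee_rot: [0.965, -0.263, -0.001, -0.0]
contact_force: [-0.4, 0.3, 0.3]
gripper_width: 85.4
grasp_force: 0.0
```

```bash
cat >> h.py <<'E'
from scipy.spatial.transform import Rotation as Ro
def wworld(s,d,pts):
    c=camera_model('wrist');K=np.array([[c['fx'],0,c['cx']],[0,c['fy'],c['cy']],[0,0,1.]]);M=np.array(c['mount'])
    R=Ro.from_quat(s['ee_rot']).as_matrix();out=[]
    n=cv2.undistortPoints(np.array(pts,float)[:,None],K,np.array(c['distortion'],float))[:,0]
    z=np.array([d[v,u] for u,v in pts]);p=np.c_[n*z[:,None],z,np.ones(len(z))]
    return (M@p.T).T[:,:3]@R.T+s['position']
E
python3 - <<'E'
from h import *
np.set_printoptions(precision=1,suppress=True)
s=read_state();im,d=save('wrist','w1')
hsv=cv2.cvtColor(im,cv2.COLOR_RGB2HSV);H,S=hsv[...,0].astype(int),hsv[...,1]
v,u=np.nonzero((abs(H-110)<15)&(S>140)&(d>0));p=wworld(s,d,list(zip(u,v)))
k=(np.hypot(p[:,0]-486,p[:,1]+375)<35)&(p[:,2]>38);p=p[k];print(len(p),p.mean(0),cv2.minAreaRect(p[:,:2].astype(np.float32)),p[:,2].max())
v,u=np.nonzero((d>0));k=(u%2==0)&(v%2==0);u,v=u[k],v[k];q=wworld(s,d,list(zip(u,v)))
k=(np.hypot(q[:,0]-428,q[:,1]+341)<75)&(q[:,2]>52)&(q[:,2]<62);q=q[k];print(len(q),q.mean(0),cv2.minAreaRect(q[:,:2].astype(np.float32)))
E
```

```text
697 [ 484.7 -373.    81.3] ((477.337890625, -374.10272216796875), (55.434814453125, 39.2642707824707), 37.11503601074219) 318.82394132131645
1055 [ 431.6 -341.7   55.6] ((429.3073425292969, -341.12005615234375), (55.818511962890625, 87.23699188232422), 59.611053466796875)
```

View pics/w1.png

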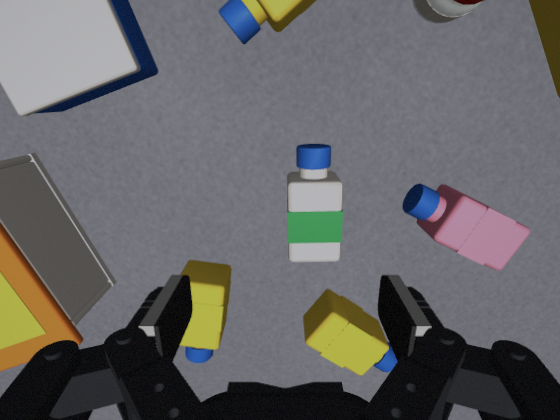

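The wrist view shows the bottle's cap at (314,157) and its body from (288,173) to (342,262), aligned with the tool. That puts the cap centre at (486,-375) and leaves the sides clear for the fingers.

>>> drive_tool(plan=[[[-1,4.5,-19.5,-20,0],[-1,4.5,-20,-20,0],[-1,0,0,-30,0],[-1,0,0,-30,0],[-1,0,0,-30,0],[-1,0,0,-30,0],[-1,0,0,-25,0],[-1,0,0,-20,0],[-1,0,0,-10,0],[-1,0,0,-5,0],[-1,0,0,-4,0],[-1,0,0,0,0],[-1,0,0,0,0]]])

```text
clock: 3.57
position: [490.6, -376.5, 8.6]
ee_rot: [0.965, -0.263, 0.001, 0.0]
contact_force: [0.1, -0.9, -0.5]
gripper_width: 85.1
grasp_force: 0.0
```

>>> drive_tool(plan=[[[-0.5,-1.3,0.5,-2,0],[0,0,0,0,0],[0.1,0,0,0,0],[0.17,0,0,0,0],[0.17,0,0,0,0],[0.17,0,0,0,0],[0.17,0,0,0,0],[0.17,0,0,0,0]]])

```text
clock: 4.23
position: [488.6, -376.0, 5.7]
ee_rot: [0.965, -0.263, 0.0, 0.0]
contact_force: [-0.3, -0.7, 2.4]
gripper_width: 35.6
grasp_force: 10.5
```

>>> drive_tool(plan=[[[0.17,-2.5,1.5,9.7,0],[0.17,-3.2,1.9,9.5,0],[0.17,-3.9,2.3,9.1,0],[0.17,-4.6,2.7,8.6,0],[0.17,-5.2,3.0,8.2,0],[0.17,-5.8,3.4,7.6,0],[0.17,0,0,0,0],[0.17,0,0,0,0]]])

```text
clock: 4.9
position: [463.4, -361.0, 59.1]
ee_rot: [0.965, -0.263, 0.001, 0.0]
contact_force: [0.1, -0.3, -0.8]
gripper_width: 35.8
grasp_force: 10.0
```

```bash
python3 - <<'E'
from h import *
s=read_state();a,_=save('wrist','w2');b,_=save('scene','s2')
cv2.imwrite('pics/c2.png',np.hstack([cv2.resize(a,(400,300)),cv2.resize(b[90:240,200:400],(400,300))])[:,:,::-1])
E
```

```text
(no output)
```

View pics/c2.png

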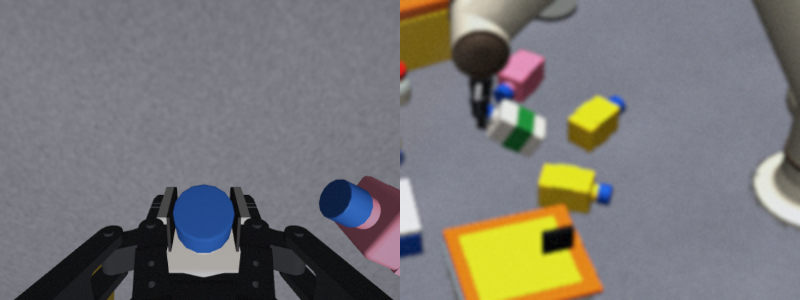

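The right crop shows the bottle pivoting in the light grip as the arc lifts it: base on the bench, cap between the pads at about (490,110). I continue the arc to upright.

>>> drive_tool(plan=[[[0.17,-6.4,3.8,7.0,0],[0.17,-6.8,4.0,6.4,0],[0.17,-7.3,4.3,5.6,0],[0.17,-7.7,4.5,4.8,0],[0.17,-8.0,4.7,4.1,0],[0.17,-8.3,4.9,3.2,0],[0.17,-8.5,5.0,2.4,0],[0.17,0,0,0,0]]])

```text
clock: 5.67
position: [408.0, -328.6, 91.9]
ee_rot: [0.965, -0.263, -0.001, -0.0]
contact_force: [-0.2, 0.2, -1.9]
gripper_width: 35.9
grasp_force: 9.7
```

>>> drive_tool(plan=[[[0.17,-8.6,5.1,1.5,0],[0.17,-8.8,5.2,0.7,0],[0.17,-8.7,5.1,0,0],[0.17,-8.7,5.1,-0.6,0],[0.17,-8.6,5.1,-1.6,0],[0.17,0,0,0,0],[0.17,0,0,0,0]]])

```text
clock: 6.25
position: [365.4, -303.6, 92.2]
ee_rot: [0.965, -0.263, -0.0, 0.0]
contact_force: [-1.0, 0.3, 6.0]
gripper_width: 35.8
grasp_force: 10.6
```

```bash
python3 - <<'E'
from h import *
s=read_state();a,_=save('wrist','w3');b,_=save('scene','s3')
cv2.imwrite('pics/c3.png',np.hstack([cv2.resize(a,(400,300)),cv2.resize(b[90:240,200:400],(400,300))])[:,:,::-1])
E
```

```text
(no output)
```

View pics/c3.png

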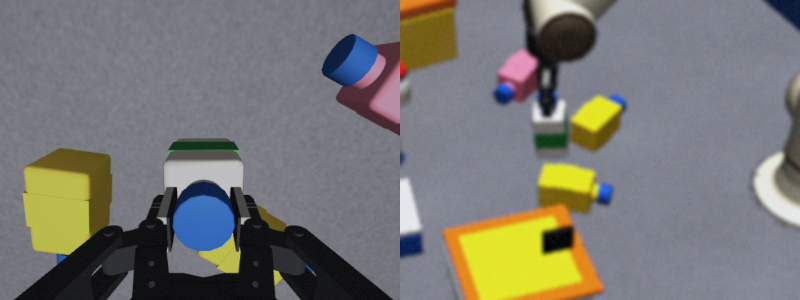

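The bottle now stands upright in the grip: round cap top at (204,222) in the left crop, body vertical in the right crop. Next I firm up the grip, lift, and carry it over.

>>> drive_tool(plan=[[[0.3,0,0,0,0],[0.3,0,0,0,0],[0.3,0,0,0,0],[0.3,0,0,8,0],[0.3,0,0,15,0],[0.3,0,0,22,0],[0.3,0,0,25,0],[0.3,0,0,25,0],[0.3,0,0,25,0],[0.3,0,0,25,0],[0.3,0,0,22,0],[0.3,0,0,15,0],[0.3,0,0,8,0],[0.3,0,0,0,0]]])

```text
clock: 7.52
position: [366.6, -304.0, 282.6]
ee_rot: [0.965, -0.263, 0.001, -0.0]
contact_force: [0.6, -0.0, -2.3]
gripper_width: 34.6
grasp_force: 59.9
```

>>> drive_tool(plan=[[[0.3,1,10,0,0],[0.3,2,20,0,0],[0.3,4.5,30,0,0],[0.3,4.5,35,0,0],[0.3,4.5,35,0,0],[0.3,4.5,35,0,0],[0.3,4.5,35,0,0],[0.3,4.5,35,0,0],[0.3,4.5,35,0,0],[0.3,4.5,35,0,0],[0.3,4.5,35,0,0],[0.3,4.5,35,0,0],[0.3,4.5,35,0,0],[0.3,4.5,35,0,0],[0.3,4.5,35,0,0],[0.3,4.5,35,0,0],[0.3,4.5,35,0,0],[0.3,4.5,30,0,0],[0.3,4,20,0,0],[0.3,2,10,0,0]]])

```text
clock: 9.18
position: [446.6, 307.9, 278.6]
ee_rot: [0.965, -0.262, -0.001, 0.002]
contact_force: [0.3, 0.8, -2.4]
gripper_width: 34.7
grasp_force: 60.2
```

>>> drive_tool(plan=[[[0.3,0,8,-10,0],[0.3,0,6,-20,0],[0.3,0,0,-25,0],[0.3,0,0,-25,0],[0.3,0,0,-25,0],[0.3,0,0,-25,0],[0.3,0,0,-20,0],[0.3,0,0,-12,0],[0.3,0,0,0,0],[0.3,0,0,0,0]]])

```text
clock: 10.02
position: [447.0, 318.4, 118.4]
ee_rot: [0.965, -0.263, -0.001, 0.002]
contact_force: [0.2, -0.3, -0.6]
gripper_width: 34.8
grasp_force: 60.2
```

```bash
python3 - <<'E'
from h import *
s=read_state();print(s['position']);a,_=save('wrist','w4');b,_=save('scene','s4')
cv2.imwrite('pics/c4.png',np.hstack([cv2.resize(a,(400,300)),cv2.resize(b[200:350,250:450],(400,300))])[:,:,::-1])
E
```

```text
[447.03893501 318.3660399  118.35521181]
```

View pics/c4.png

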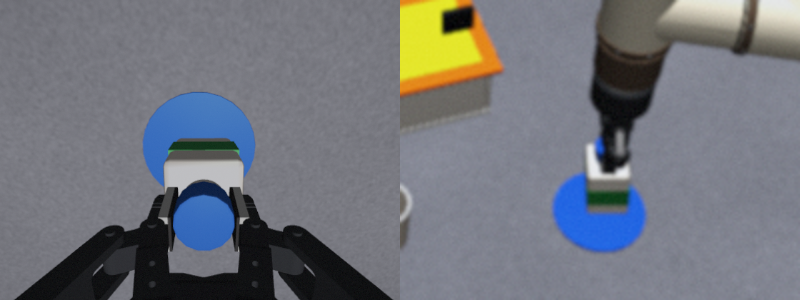

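The bottle is upright, about 20 mm above the pad. I shift it to the pad centre, lower it, and loosen the grip before contact so it can seat flat.

>>> drive_tool(plan=[[[0.3,-0.5,3,0,0],[0.3,-0.5,2.5,-6,0],[0.3,0,0,-6,0],[0.3,0,0,-4,0],[0.17,0,0,0,0],[0.17,0,0,-3,0],[0.17,0,0,-2,0],[0.17,0,0,-1,0],[0.17,0,0,0,0],[0.17,0,0,0,0]]])

```text
clock: 10.95
position: [446.9, 325.3, 97.5]
ee_rot: [0.965, -0.263, 0.0, -0.0]
contact_force: [0.6, 0.3, -1.6]
gripper_width: 35.4
grasp_force: 15.0
```

>>> drive_tool(plan=[[[0.16,0,0,-1.5,0],[0.16,0,-0.5,-1.5,0],[0.16,0,0,-1,0],[0.16,0,0,0,0]]])

```text
clock: 11.28
position: [447.5, 325.7, 95.7]
ee_rot: [0.965, -0.263, 0.001, -0.001]
contact_force: [-3.6, 0.8, 8.3]
gripper_width: 36.0
grasp_force: 5.9
```

Contact at 8 N, so the bottle is seated. I open the gripper slowly and rise.

>>> drive_tool(plan=[[[0.1,0,0,0,0],[0.05,0,0,0,0],[-0.1,0,0,0,0],[-0.2,0,0,0,0],[-0.2,0,0,5,0],[-0.2,0,0,10,0],[-0.2,0,0,20,0],[-0.2,0,0,30,0],[-0.2,0,0,30,0],[-0.2,0,0,30,0],[-0.2,0,0,25,0],[-0.2,0,0,0,0]]])

```text
clock: 12.28
position: [449.3, 326.7, 251.0]
ee_rot: [0.965, -0.263, 0.004, -0.006]
contact_force: [0.1, 0.9, 0.7]
gripper_width: 51.2
grasp_force: 0.0
```

```bash
python3 - <<'E'
from h import *
np.set_printoptions(precision=1,suppress=True)
s=read_state();a,d=save('wrist','w5');b,_=save('scene','s5')
v,u=np.nonzero(d>0);p=wworld(s,d,list(zip(u,v)))
col=cv2.cvtColor(a,cv2.COLOR_RGB2HSV)[v,u]
n=np.hypot(p[:,0]-446,p[:,1]-324)
k=(n<60)&(p[:,2]>120)&(p[:,2]<132)&(abs(col[:,0].astype(int)-110)<15)&(col[:,1]>120);print('cap',k.sum(),p[k].mean(0),cv2.minEnclosingCircle(p[k][:,:2].astype(np.float32)))
k=(n<90)&(p[:,2]>-3)&(p[:,2]<9)&(abs(col[:,0].astype(int)-110)<15)&(col[:,1]>120);print('pad',k.sum(),p[k].mean(0),cv2.minEnclosingCircle(p[k][:,:2].astype(np.float32)))
cv2.imwrite('pics/c5.png',np.hstack([cv2.resize(a,(400,300)),cv2.resize(b[200:350,250:450],(400,300))])[:,:,::-1])
E
```

```text
cap 1231 [438.7 332.  125.4] ((437.9646911621094, 332.94537353515625), 17.699007034301758)
pad 5374 [460.9 315.7   3.7] ((445.4222412109375, 325.9453125), 64.6228256225586)
```

View pics/c5.png

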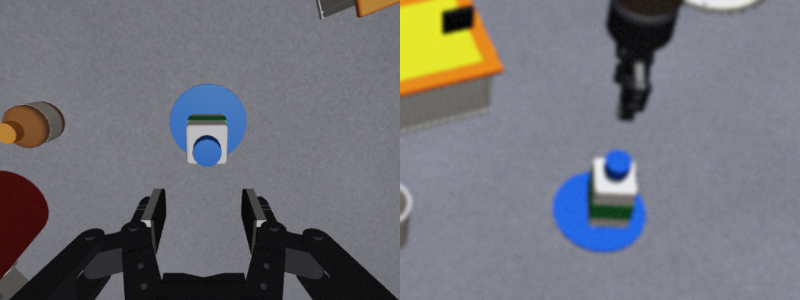

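The bottle is upright and released (cap top at z = 125 against 126 expected). However, its axis is at (438,332.5) and the pad centre at (445.6,325), about 10 mm off. I will re-grip the cap squarely and shift it.

>>> drive_tool(plan=[[[-0.2,-5,3.5,0,0],[-0.2,-4.3,3.5,-20,0],[-0.2,0,0,-30,0],[-0.2,0,0,-30,0],[-0.2,0,0,-30,0],[-0.2,0,0,-20,0],[-0.2,0,0,-12,0],[-0.2,0,0,-5,0],[-0.2,0,0,0,0],[-0.2,0,0,0,0]]])

```text
clock: 13.22
position: [437.5, 331.9, 96.4]
ee_rot: [0.965, -0.263, 0.0, 0.0]
contact_force: [-0.4, 0.3, -0.2]
gripper_width: 51.4
grasp_force: 0.0
```

>>> drive_tool(plan=[[[0,0.5,0.5,2,0],[0.1,0,0,0,0],[0.17,0,0,0,0],[0.3,0,0,0,0],[0.3,0,0,0,0],[0.3,0,0,0,0],[0.3,0,0,3,0],[0.3,0,0,3,0],[0.3,2.5,-2.5,0,0],[0.3,2.5,-2.5,0,0],[0.3,2.5,-2.5,0,0],[0.3,0,0,0,0],[0.3,0,0,-3,0],[0.17,0,0,0,0],[0.17,0,0,-2,0],[0.17,0,0,-1,0],[0.17,0,0,0,0]]])

```text
clock: 14.63
position: [445.7, 324.8, 99.9]
ee_rot: [0.965, -0.263, 0.0, 0.0]
contact_force: [-3.1, -2.1, 6.9]
gripper_width: 35.7
grasp_force: 14.7
```

>>> drive_tool(plan=[[[0.14,0,0,0,0],[0.12,0,0,0,0],[0.05,0,0,0,0],[-0.1,0,0,0,0],[-0.2,0,0,0,0],[-0.2,0,0,5,0],[-0.2,0,0,12,0],[-0.2,0,0,25,0],[-0.2,0,0,35,0],[-0.2,0,0,35,0],[-0.2,0,0,30,0],[-0.2,0,0,10,0],[-0.2,0,0,0,0],[-0.2,0,0,0,0],[-0.2,0,0,0,0]]])

```text
clock: 15.88
position: [444.8, 324.1, 248.8]
ee_rot: [0.965, -0.263, -0.001, 0.001]
contact_force: [-0.3, 0.6, -1.7]
gripper_width: 51.1
grasp_force: 0.0
```

```bash
python3 - <<'E'
from h import *
np.set_printoptions(precision=1,suppress=True)
s=read_state();a,d=save('wrist','w6')
v,u=np.nonzero(d>0);p=wworld(s,d,list(zip(u,v)))
col=cv2.cvtColor(a,cv2.COLOR_RGB2HSV)[v,u];bl=(abs(col[:,0].astype(int)-110)<15)&(col[:,1]>120)
n=np.hypot(p[:,0]-446,p[:,1]-324)
for z0,z1,r in((120,132,60),(-3,9,90)):
    q=p[(n<r)&(p[:,2]>z0)&(p[:,2]<z1)&bl];print(len(q),q.mean(0),cv2.minEnclosingCircle(q[:,:2].astype(np.float32)))
E
```

```text
1304 [445.7 324.3 125.5] ((444.9734802246094, 324.9548645019531), 17.9002685546875)
4983 [461.6 318.5   3.6] ((445.3343811035156, 325.6317138671875), 65.13960266113281)
```

The bottle is centred within 1 mm and upright. Next the lid.

>>> drive_tool(plan=[[[-0.2,2,-10,0,0.8],[-0.2,4,-20,0,1],[-0.2,5,-27,0,2],[-0.2,5,-30,0,2],[-0.2,5,-30,0,2],[-0.2,5,-30,0,2],[-0.2,5,-30,0,2],[-0.2,5,-30,0,2],[-0.2,5,-30,0,2],[-0.2,5,-30,0,2],[-0.2,4,-25,0,2],[-0.2,3,-15,0,1],[-0.2,2,-7,0,0],[-0.2,0,0,0,0],[-0.2,0,0,0,0],[-0.2,0,0,0,0]]])

```text
clock: 17.27
position: [500.4, 11.5, 250.0]
ee_rot: [0.996, -0.084, -0.0, 0.0]
contact_force: [0.5, 0.0, -0.1]
gripper_width: 51.3
grasp_force: 0.0
```

```bash
python3 - <<'E'
from h import *
np.set_printoptions(precision=1,suppress=True)
s=read_state();print(s['position'],s['ee_rot']);a,d=save('wrist','w7')
v,u=np.nonzero(d>0);p=wworld(s,d,list(zip(u,v)))
k=(np.hypot(p[:,0]-505,p[:,1]-7)<45)&(p[:,2]>138)&(p[:,2]<150);q=p[k];print(len(q),q.mean(0),cv2.minAreaRect(q[:,:2].astype(np.float32)))
k=(np.hypot(p[:,0]-565,p[:,1])<160)&(p[:,2]>96)&(p[:,2]<106);q=p[k];print(len(q),q.mean(0),cv2.minAreaRect(q[:,:2].astype(np.float32)))
E
```

```text
[500.4  11.5 250. ] [ 1.  -0.1 -0.   0. ]
888 [508.6  11.  143.6] ((507.587646484375, 11.329057693481445), (11.449329376220703, 49.31898498535156), 80.76676177978516)
47718 [571.4   0.3 100.5] ((559.4058837890625, 2.3848114013671875), (186.86663818359375, 189.2661895751953), 80.30870056152344)
```

View pics/w7.png

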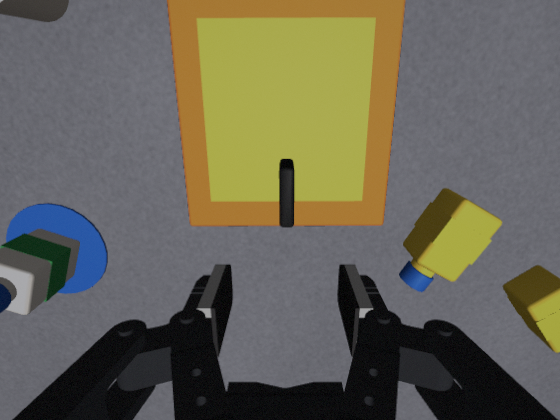

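The wrist view shows the handle fin at (287,193), aligned with the tool. It measures (507.5,11), yaw -9.5°, top at about 144. I descend and grip with the TCP at z = 115.

>>> drive_tool(plan=[[[-0.2,3.5,-0.5,-15,0],[-0.2,3.3,-0.3,-25,0],[-0.2,0,0,-30,0],[-0.2,0,0,-28,0],[-0.2,0,0,-20,0],[-0.2,0,0,-10,0],[-0.2,0,0,-5,0],[-0.2,0,0,-2,0],[0.2,0,0,0,0],[0.5,0,0,0,0],[0.65,0,0,0,0],[0.72,0,0,0,0],[0.72,0,0,0,0],[0.72,0,0,0,0]]])

```text
clock: 18.48
position: [507.9, 9.0, 116.7]
ee_rot: [0.996, -0.084, 0.001, 0.001]
contact_force: [1.3, -6.2, 1.5]
gripper_width: 12.1
grasp_force: 2.7
```

>>> drive_tool(plan=[[[0.8,0,-1.5,0,0],[0.8,0,0,0,0],[0.8,2.4,-0.4,8.1,0],[0.8,2.9,-0.5,7.9,0],[0.8,3.3,-0.6,7.7,0],[0.8,3.6,-0.6,7.6,0],[0.8,4.0,-0.7,7.4,0],[0.8,4.3,-0.7,7.1,0],[0.8,4.8,-0.8,6.9,0],[0.8,0,0,0,0],[0.8,0,0,0,0]]])

```text
clock: 19.4
position: [533.2, 4.6, 168.7]
ee_rot: [0.996, -0.085, 0.001, -0.001]
contact_force: [0.9, 5.1, -3.7]
gripper_width: 11.2
grasp_force: 59.2
```

>>> drive_tool(plan=[[[0.8,5.0,-0.6,6.6,0],[0.8,5.5,-0.7,6.4,0],[0.8,5.7,-0.8,6.1,0],[0.8,6.1,-0.9,5.7,0],[0.8,6.3,-1.0,5.4,0],[0.8,6.7,-1.1,5.1,0],[0.8,6.8,-1.1,4.7,0],[0.8,7.2,-1.2,4.3,0],[0.8,0,0,0,0],[0.8,0,0,0,0]]])

```text
clock: 20.23
position: [582.8, -3.6, 213.2]
ee_rot: [0.996, -0.085, 0.001, 0.0]
contact_force: [-0.3, 1.8, -5.2]
gripper_width: 10.8
grasp_force: 60.9
```

```bash
python3 - <<'E'
from h import *
np.set_printoptions(precision=2,suppress=True)
s=read_state();print(s['position'],s['contact_force'])
a,b=[],[]
im,d=save('top','t8');b,_=save('scene','s8')
hsv=cv2.cvtColor(im,cv2.COLOR_RGB2HSV);H=hsv[...,0].astype(int)
m=(H>8)&(H<34)&(hsv[...,1]>150)&(d>0);v,u=np.nonzero(m);k=(u>235)&(u<330)&(v>140)&(v<235);p=world('top',d,list(zip(u[k].tolist(),v[k].tolist())))
p=p[np.isfinite(p).all(1)&(p[:,2]>85)];c=p.mean(0)
for _ in range(5):
    n=np.linalg.svd(p-c,full_matrices=False)[2][2]; r=abs((p-c)@n); p=p[r<max(4,2*r.std())];c=p.mean(0)
print(len(p),c,n,'tilt',np.degrees(np.arccos(abs(n[2]))))
cv2.imwrite('pics/c8.png',np.hstack([cv2.resize(im[130:250,160:340],(400,270)),cv2.resize(b[150:330,190:457],(400,270))])[:,:,::-1])
E
```

```text
[582.78  -3.63 213.21] [-0.34  1.78 -5.21]
1194 [562.28 -13.26 194.5 ] [-0.67  0.12 -0.73] tilt 42.96942474480272
```

View pics/c8.png

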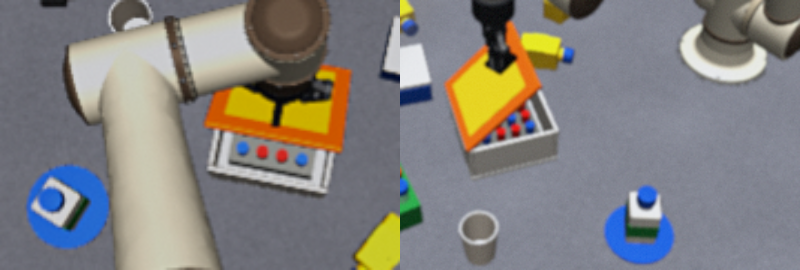

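The lid is open at about 43–45°: the plane fit gives 43°, and the gripper's travel along the arc gives 45°. The bottle still stands on the pad. I add a 1° nudge and let it settle.

>>> drive_tool(plan=[[[0.8,2.4,-0.4,1.4,0],[0.8,0,0,0,0],[0.8,0,0,0,0],[0.8,0,0,0,0],[0.8,0,0,0,0],[0.8,0,0,0,0],[0.8,0,0,0,0]]])

```text
clock: 20.92
position: [583.8, -3.8, 213.8]
ee_rot: [0.996, -0.085, -0.001, 0.0]
contact_force: [-1.9, 0.5, -5.4]
gripper_width: 10.6
grasp_force: 61.1
```

```bash
python3 - <<'E'
from h import *
s=read_state();print(s['position'],s['contact_force'],s['grasp_force'],s['gripper_width']); print(job_done())
E
```

```text
[583.77446769  -3.80311476 213.78456164] [-1.85524278  0.53711905 -5.38362927] 61.053582429885864 10.620908230280168
the job is handed in; nothing more can be done
None
```

The job is handed in at about 21 s: the bottle stands upright and released within about 1 mm of the pad's centre, and the gripper is holding the lid at about 45° (a camera fit taken just before a final small upward nudge read 43°).

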